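# Unhook the hanging plant pail and stand it in the drip tray

## Robot

A 6-joint arm with a two-finger parallel gripper is mounted at the origin on the work surface. World frame = base frame: x ahead of the robot, y to its left, z up, the work surface at z = 0. Lengths are in m, angles in rad, forces in N, time in s.
With the tool pointing down it reaches from about 0.275 to 0.75 m from the base axis. Payload 10.2 kg.
Tool frame: the origin (TCP) lies on the centre line of the jaws, within the pads' length; the fingertips stand 14 mm ahead of it and the grasp point (between the pads) lies 5 mm behind it (arm.nose_length is the distance from the TCP to the fingertips, in m); z points along the fingers, y is the line along which they close (so a half turn about z gives the same grasp; the last joint's range is limited). The gripper opens to 88 mm and grips with 3 to 60 N. Pads are 18 mm wide; open, the fingers measure 123 mm over their backs; the gripper's body (75 mm by 187 mm) begins 45 mm behind the grasp point.
Start: joints at [0.931, 0.313, 1.498, -0, 1.331, -0.223], TCP at [0.213, 0.48, 0.253] pointing down, gripper open.
Joint ranges: [-2.94, 2.94], [-0.97, 2.17], [0.19, 2.56], [-1.23, 4.37], [0.02, 3.11], [-2.88, 2.88]. Speed limits (rad/s): [2.39, 2.39, 3.01, 3.14, 3.14, 3.14].

## Interface

Orientations are given as a 3x3 rotation matrix whose columns are the frame's x, y, z axes.
In Python, from bench import arm gives the robot as it stands.
- The arm moves only by the shell command python3 -m pendant 'ROWS' [FORCE]. ROWS is JSON, a list of rows, each an object with "offset": the shift along the tool's x, y, z in mm, a list of three; "rot": the turn, a rotation vector about the tool's x, y, z in rad, a list of three; "gripper": the opening, from 0 (shut) to 1 (fully open). In form: [{"offset": [x, y, z], "rot": [wx, wy, wz], "gripper": gripper}, ...]. A call has 1 to 8 rows; each row is the pose to reach, as a shift and turn from the pose commanded when the call began, along the tool's axes at that moment; what a row does not reach only later rows make up. A row lasts 1/10 s, in which the tool goes at most 50 mm and 8.59 degrees, less where a joint would pass 70% of its speed; a pose out of reach is approached as far as the arm can. A call with a gripper value outside its range is refused whole. The fingers move at their own pace and stop on an object; FORCE is the grip in N (left out, the last holds). Time passes only in rows, so rows that repeat a pose let the fingers close. It gives the time, the measured TCP pose, the force, the opening and the grip force at its end, in the units of the state.
- arm.read_state(): the state, without advancing time (a new reading comes with each control period).
- arm.grab_frame(name): name is "side" or "top"; returns a dict with "frame" (420x560x3 uint8, red, green, blue), "fx", "fy", "cx", "cy" (pixels), "world_to_cam" (4x4, takes a point from world to camera coordinates). Camera axes: x right, y down, z forward; pixel columns grow to the right and rows downward; lengths in m; the calibration is good to about 2 mm. A picture is of the moment at which its call begins. There is no depth.
- arm.job_done(): hands the job in; it is judged then, once.
The state is a dict: "clock": time; "joint_positions": joint angles; "qvel": joint speeds; "joint_torque": joint torques, N m; "tool_pos": TCP position; "tool_rot": TCP orientation; "contact_force": force on the tool from outside, world axes, zero at the start; "moment": the same for the moment, N m; "opening": finger opening in m; "grasp_force": force on a finger pad.
Only numpy, scipy, OpenCV 4.12 (cv2) and the standard library are available. Lean on these libraries where they do the work, as an engineer would, in place of code of your own. Each camera call takes 0.05 s, during which the arm holds its last target. There are 200 camera calls.

## Task

Take the black plant pail off its yellow hook: raise it by its green grip until the pail's rear bar is above the upturned tip but without forcing it against the hook or the keeper above, draw it out through the gap, and set it down gently and upright inside the orange drip tray. Keep the pail level all the way, leave the other things where they stand, and let go at the end.

Things in the scene. Friction and masses are not known exactly. Their poses are not given: they have to be found in the camera images.
- stand: Fixed hook stand. Origin on the bench (z = 0) under the hanging pail's axis; +x points from pail to upright, and the pail comes off towards -x. Base plate x -80 to 150, 130 wide, 12 mm high. Slotted upright 50 wide, x 109 to 129, 242 mm high. The pail leans on a rubber bumper (x = 47, height 55). Forcing means pressing the raised pail on the stand with over 15 N (30 N while seated).
- hook_seat (a point): Point on the stand at x = 85, y = 0, height 146 mm: top of the two seat fingers (y = +-15 mm, x 74 to 110) that carry the pail's rear bar. Between them stands the rigid yellow C-shaped hook of 8 mm wire, in the plane y = 0: upturned prong at x 73 to 81 in front of the bar, back at x 101 to 109, and a keeper wire overhanging the throat out to x = 72.
- hook_back (a point): Point on the upright at x = 105, height 176 mm, where the hook is clamped, at a height set anew each time and not measured: the prong's tip is 20 to 65 mm above the seat. The keeper's underside is always 18 mm above the tip, so the 8 mm bar has 10 mm to pass between. Raise it slowly until it is felt to touch the keeper (30 to 75 mm up), go down 5 mm, draw out level. Keeper top at most 237 mm.
- pail: Round black plastic nursery pot in a steel wire hanger, loose, 0.2 to 0.4 kg, centre of mass within 15 mm of its axis. Origin: centre of its underside; z up, x towards its rear bar (the stand's x while it hangs). Pot 84 mm wide at the bottom, 110 at the rim, 90 high. It starts hanging upright, underside 35 mm above the bench.
- pail_grip (a point): Centre of the green grip bar of the pail: 14 mm wide (pail x), 26 mm high, 72 mm long (along the pail's y), 10 mm in front of the pail's axis (x = -10) and 195 mm above its underside. Grip it from above, fingers closing along the pail's x.
- pail_bar (a point): Middle of the pail's rear bar: 8 mm round, along the pail's y, 58 mm long between the two hanger wires that pass either side of the hook, at x = 85, z = 115 mm of the pail.
- tray: Fixed orange drip tray, 144 x 144 mm, walls 5 mm thick and 18 mm high, open on top; origin at the centre of its underside, floor 5 mm above the bench. The pail belongs in its middle, any way round.
- clay_pot: Small terracotta pot, 64 mm wide, 58 high, on the bench just beyond the drip tray; leave alone. Origin at its underside.
- feed_bottle: Green bottle with red cap, 54 mm wide, 100 high, standing on the bench between stand and tray; leave alone. Origin at its underside.
- mug_pot: Small grey pot, 60 mm wide, 50 high, on the bench between stand and tray; leave alone. Origin at its underside.
Mind the look-alikes: they are no part of the job. There is more than one size of the tray; the one meant has the size given above.

How it is judged:
By the outcome, as a careful person would: the job done as asked, in the order asked, and still so for the second after the job is handed in, with the robot touching nothing.
It also fails if it takes over 61 s, if anything falls off the work surface, if the arm or the gripper's body presses on something with over 40 N, if the wrist force passes 120 N, or if a joint passes its speed limit or range.

## Working session

There is one attempt and no reset: what is moved stays moved. The work goes in short steps, Python scripts to look and compute and a shell command to move; the robot and the scene stay as the last step left them, time stands still between calls to the robot, and variables do not carry over. Pictures are saved under pics/ and viewed, at most 10 in all, crops included, and the job is handed in when it is done.

```bash
mkdir -p pics
cat > h.py <<'E'
import numpy as np,cv2
from bench import arm
def grab(n,f):
    d=arm.grab_frame(n); cv2.imwrite(f,d["frame"][:,:,::-1]); np.save(f"{n}_cal.npy",np.array([d["fx"],d["fy"],d["cx"],d["cy"],*np.array(d["world_to_cam"]).ravel()])); return d
def cal(n):
    c=np.load(f"{n}_cal.npy"); return np.array([[c[0],0,c[2]],[0,c[1],c[3]],[0,0,1]])@c[4:].reshape(4,4)[:3]
def tri(top,side):
    X=cv2.triangulatePoints(cal("top"),cal("side"),np.array(top,float).reshape(2,1),np.array(side,float).reshape(2,1))[:,0]; return X[:3]/X[3]
def proj(n,p):
    q=cal(n)@np.append(p,1); return q[:2]/q[2]
def atz(n,uv,z):
    P=cal(n); A=np.column_stack([P[:,0],P[:,1],-np.array([*uv,1.])]); s=np.linalg.solve(A,-(P[:,2]*z+P[:,3])); return np.array([s[0],s[1],z])
E
python3 - <<'E'
from h import *
for n in("top","side"):
    grab(n,f"pics/{n}0.png")
    c=np.load(f"{n}_cal.npy");print(c[:4]);W=c[4:].reshape(4,4);print(-W[:3,:3].T@W[:3,3],W[2,:3])
s=arm.read_state();print(s["tool_pos"],s["tool_rot"],s["opening"])
E
```

```text
[470.2590209  470.2590209  280.20647448 200.81204496]
[ 0.36318167 -0.03751791  1.1301238 ] [ 0.10168915 -0.02474203 -0.9945085 ]
[460.84079615 460.84079615 282.36150862 204.10915326]
[ 0.1001142  -0.57944355  0.98534858] [ 0.36623831  0.50095706 -0.78416294]
[0.21243558 0.47988029 0.25221656] [[-9.14394811e-01  4.04823030e-01 -6.66287409e-04]
 [ 4.04823511e-01  9.14394368e-01 -9.29555301e-04]
 [ 2.32944061e-04 -1.11970935e-03 -9.99999346e-01]] 0.08841885626054968
```

View pics/top0.png

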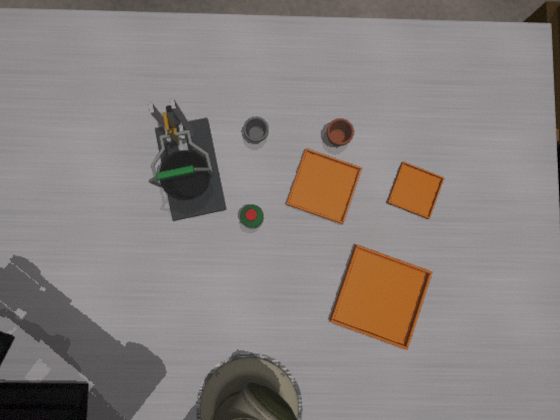

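View pics/side0.png

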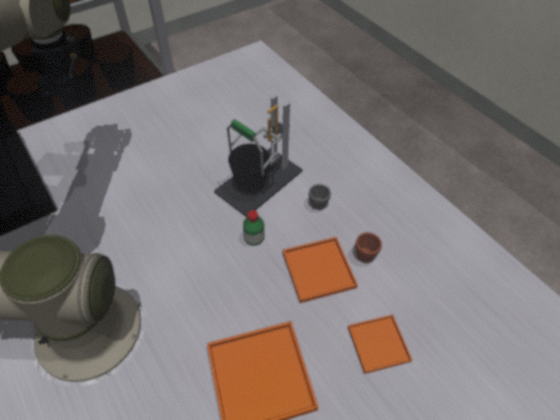

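Top view: trays at (325,186) ≈60 px wide, (415,190) ≈45 px and (380,297) ≈80 px. At 144 mm ≈ 61 px, the first fits, and it has the clay pot (340,132) just beyond it. The stand and pail are at (185,172), with the green grip at (158..193, 176..170). In the side view the grip is at (243,129) and the tray at (319,269). I'll confirm in crops.

Run:
```python
from h import *
t=cv2.imread("pics/top0.png");s=cv2.imread("pics/side0.png")
a=cv2.resize(t[90:230,140:370],None,fx=3.4,fy=3.4,interpolation=cv2.INTER_CUBIC)
cv2.imwrite("pics/topc.png",a)
b=cv2.resize(s[90:215,205:335],None,fx=4.8,fy=4.8,interpolation=cv2.INTER_CUBIC)
cv2.imwrite("pics/sidec.png",b)
for n,im in(("top",t),("side",s)):
    hsv=cv2.cvtColor(im,cv2.COLOR_BGR2HSV)
    for nm,lo,hi in(("green",(50,120,40),(85,255,255)),("orange",(5,180,120),(18,255,255))):
        m=cv2.inRange(hsv,lo,hi)
        for c in cv2.findContours(m,cv2.RETR_EXTERNAL,cv2.CHAIN_APPROX_NONE)[0]:
            if cv2.contourArea(c)>60:
                r=cv2.minAreaRect(c);B=cv2.boxPoints(r);print(n,nm,np.round(r[0],1),np.round(r[1],1),np.round(B,1).tolist())
                if nm=="orange":
                    W=np.array([atz(n,p,.018) for p in B]);print("   ",W.mean(0).round(4),np.linalg.norm(W-np.roll(W,1,0),axis=1).round(4),W[:,:2].round(3).tolist())
```

```text
top green [175.  171.9] [ 7.3 37.3] [[156.0, 172.0], [192.5, 164.6999969482422], [194.0, 171.8000030517578], [157.39999389648438, 179.10000610351562]]
top orange [381.  296.8] [81.3 81.2] [[329.1000061035156, 321.6000061035156], [356.20001220703125, 245.0], [432.79998779296875, 272.0], [405.79998779296875, 348.6000061035156]]
    [ 0.2559 -0.305   0.018 ] [0.1883 0.1891 0.1916 0.1889] [[0.197, -0.183], [0.375, -0.247], [0.314, -0.428], [0.137, -0.362]]
top orange [415.4 190. ] [43.8 43.2] [[387.29998779296875, 202.5], [402.5, 162.10000610351562], [443.5, 177.39999389648438], [428.29998779296875, 217.89999389648438]]
    [ 0.5092 -0.3896  0.018 ] [0.1043 0.1057 0.1054 0.1057] [[0.477, -0.321], [0.576, -0.359], [0.541, -0.458], [0.442, -0.42]]
top orange [323.7 185.7] [58.9 58.3] [[286.29998779296875, 203.60000610351562], [305.5, 148.60000610351562], [361.1000061035156, 167.89999389648438], [342.0, 222.89999389648438]]
    [ 0.5154 -0.1688  0.018 ] [0.1399 0.1411 0.1418 0.141 ] [[0.471, -0.08], [0.604, -0.124], [0.56, -0.259], [0.427, -0.213]]
side orange [391.  356.2] [22.  13.8] [[37
[... 545 characters left out ...]
[0.476, -0.35], [0.567, -0.377], [0.53, -0.452], [0.444, -0.424]]
side orange [259.8 379.1] [88.8 93.2] [[203.10000610351562, 348.79998779296875], [292.8999938964844, 323.8999938964844], [316.6000061035156, 409.3999938964844], [226.8000030517578, 434.29998779296875]]
    [ 0.2539 -0.3074  0.018 ] [0.1784 0.2014 0.1844 0.1802] [[0.186, -0.19], [0.377, -0.253], [0.311, -0.425], [0.142, -0.363]]
side orange [318.7 268.7] [48.8 52.5] [[285.8999938964844, 254.3000030517578], [335.3999938964844, 236.89999389648438], [351.6000061035156, 283.0], [302.0, 300.3999938964844]]
    [ 0.5125 -0.1716  0.018 ] [0.1292 0.1369 0.1342 0.1271] [[0.469, -0.096], [0.603, -0.124], [0.551, -0.248], [0.428, -0.218]]
```

View pics/topc.png

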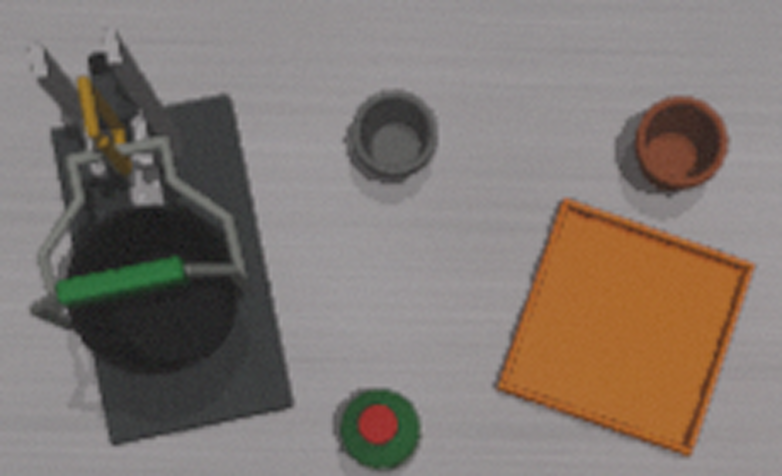

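View pics/sidec.png

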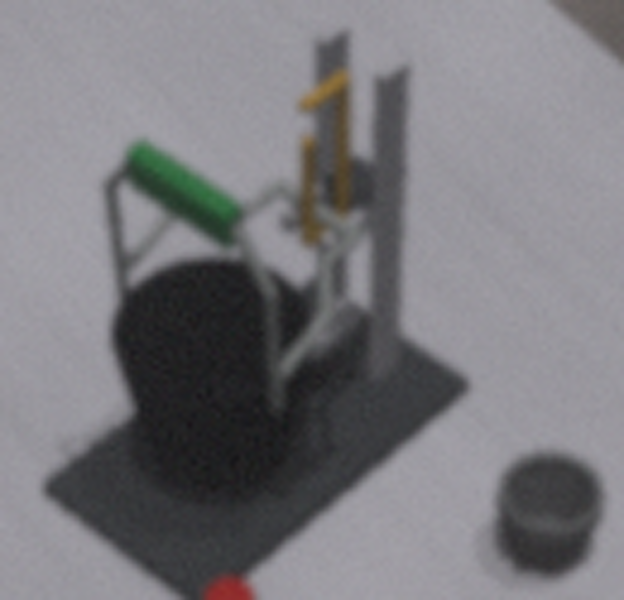

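Top crop: the grip bar runs from (58,292) to (184,268) in crop pixels. The base plate corners are (52,128), (228,95), (292,405), (112,443). Side crop: the grip runs from (138,158) to (235,226). The target tray measures 141 mm, so it is confirmed as the medium one next to the terracotta pot.

Run:
```python
from h import *
T=lambda u,v:(u/3.4+140-.35,v/3.4+90-.35)
S=lambda u,v:(u/4.8+205-.4,v/4.8+90-.4)
a=tri(T(58,292),S(138,158));b=tri(T(184,268),S(235,226));c=tri(T(121,281),S(187,192))
print("grip ends",a.round(4),b.round(4),"c",c.round(4),((a+b)/2).round(4),np.linalg.norm(a-b),"axis deg",np.degrees(np.arctan2(*(a-b)[1::-1])))
B=np.array([atz("top",T(*p),.012) for p in((52,128),(228,95),(292,405),(112,443))]);print(B.round(4).tolist())
print(np.linalg.norm(B-np.roll(B,1,0),axis=1))
f=(B[0]+B[1])/2;n=(B[2]+B[3])/2;d=(f-n)/np.linalg.norm(f-n);print("standx dir",d,np.degrees(np.arctan2(d[1],d[0])));o=(f+n)/2-.035*d;print("origin",o)
g=o-.010*d;g[2]=.230;print("pred grip",g, proj("top",g),proj("side",g),"meas",T(121,281),S(187,192))
# hook tip: side crop prong tip approx
for nm,uv in(("bottle top",(380,425)),):print(nm,atz("top",T(*uv),.1))
print("mug",atz("top",T(392,135),.05),"clay",atz("top",T(682,143),.058))
s=arm.read_state();R=np.array(s["tool_rot"]);print("tool y vs d",np.degrees(np.arctan2(R[1,1],R[0,1])))
```

```text
grip ends [0.5001 0.1787 0.2278] [0.5143 0.1084 0.2288] c [0.5072 0.1434 0.228 ] [0.5072 0.1436 0.2283] 0.07179434283022734 axis deg 101.41528641847204
[[0.6503, 0.2396, 0.012], [0.6771, 0.116, 0.012], [0.4562, 0.0645, 0.012], [0.4274, 0.1887, 0.012]]
[0.22861479 0.12647738 0.22686531 0.12749114]
standx dir [0.97442414 0.22471671 0.        ] 12.986220125582685
origin [0.51865577 0.14432148 0.012     ]
pred grip [0.50891153 0.14207432 0.23      ] [175.78644591 171.21156723] [244.40177365 129.03201765] meas (175.23823529411766, 172.29705882352943) (243.55833333333334, 129.6)
bottle top [ 0.43689016 -0.000471    0.1       ]
mug [ 0.64079533 -0.00264666  0.05      ] clay [ 0.63750794 -0.20194644  0.058     ]
tool y vs d 66.11994632374032
```

```bash
cat >> h.py <<'E'
from scipy.spatial.transform import Rotation as Ro
def goto(p,yaw):  # yaw (deg, world) of tool y; tool pointing straight down
    s=arm.read_state();R=np.array(s["tool_rot"]);y=np.radians(yaw)
    c=np.array([np.cos(y),np.sin(y),0]);z=np.array([0,0,-1.]);x=np.cross(c,z)
    print("t",round(s["clock"],2),"offset",(R.T@(np.array(p)-s["tool_pos"])*1000).round(1),"rot",Ro.from_matrix(R.T@np.column_stack([x,c,z])).as_rotvec().round(4),"F",np.round(s["contact_force"],1),"pos",np.round(s["tool_pos"],4))
E
python3 -c "
from h import *
goto((.508,.143,.300),12.5)"
```

```text
t 0.1 offset [-406.6 -188.4  -47.7] rot [-1.100e-03  3.000e-04  9.358e-01] F [-0.3 -0.1  0.6] pos [0.2124 0.4799 0.2522]
```

```bash
python3 -m pendant '[{"offset":[-40,-18,-48],"rot":[0,0,0.13],"gripper":1},{"offset":[-82,-38,-48],"rot":[0,0,0.26],"gripper":1},{"offset":[-126,-58,-48],"rot":[0,0,0.4],"gripper":1},{"offset":[-170,-78,-48],"rot":[0,0,0.53],"gripper":1},{"offset":[-214,-98,-48],"rot":[0,0,0.66],"gripper":0.8},{"offset":[-258,-119,-48],"rot":[0,0,0.8],"gripper":0.6},{"offset":[-302,-140,-48],"rot":[0,0,0.936],"gripper":0.5},{"offset":[-345,-160,-48],"rot":[0,0,0.936],"gripper":0.5}]' 40 && python3 -c "
from h import *
goto((.508,.143,.300),12.5)"
```

```text
clock: 0.9
tool_pos: [0.4642, 0.1921, 0.3006]
tool_rot: [[-0.212, 0.977, -0.0], [0.977, 0.212, 0.0], [0.0, -0.0, -1.0]]
contact_force: [0.6, 1.3, 1.1]
opening: 0.0581
grasp_force: 0.0
t 0.9 offset [-57.3  32.4   0.6] rot [-0.0002 -0.0001 -0.0045] F [0.6 1.3 1.1] pos [0.4642 0.1921 0.3006]
```

```bash
python3 -m pendant '[{"offset":[-28,16,0],"rot":[0,0,0],"gripper":0.5},{"offset":[-57,32,0],"rot":[0,0,0],"gripper":0.5},{"offset":[-57,32,0],"rot":[0,0,0],"gripper":0.5},{"offset":[-57,32,0],"rot":[0,0,0],"gripper":0.5}]' && python3 -c "
from h import *
goto((.508,.143,.224),12.5)
im=grab('top','pics/t1.png')['frame'];im2=grab('side','pics/s1.png')['frame']
a=cv2.resize(im[110:220,120:260],(560,440),interpolation=cv2.INTER_CUBIC);b=cv2.resize(im2[80:190,195:305],(240*440//240,440),interpolation=cv2.INTER_CUBIC)
cv2.imwrite('pics/c1.png',cv2.resize(np.hstack([a,b])[:,:,::-1],(800,350)))
print(proj('side',(.508,.143,.3)))"
```

```text
clock: 1.3
tool_pos: [0.5067, 0.1453, 0.3003]
tool_rot: [[-0.215, 0.977, -0.001], [0.977, 0.215, 0.0], [0.0, -0.001, -1.0]]
contact_force: [-0.1, 0.7, -0.1]
opening: 0.044
grasp_force: 0.0
t 1.3 offset [-2.5  0.9 76.3] rot [-0.001  -0.0004 -0.0011] F [-0.1  0.7 -0.1] pos [0.5067 0.1453 0.3003]
[242.38435672 105.94293079]
```

View pics/c1.png

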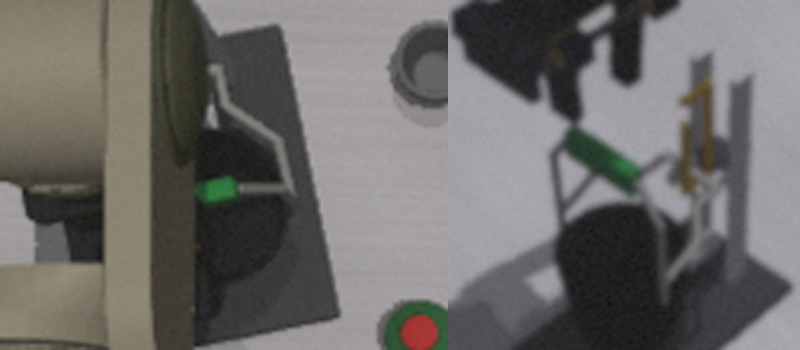

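The side crop shows the fingertips at (565,115) and (627,80), straddling the green grip at (600,160) along its thickness. I'll descend.

```bash
python3 -m pendant '[{"offset":[-2,1,20],"rot":[0,0,0],"gripper":0.5},{"offset":[-2,1,40],"rot":[0,0,0],"gripper":0.5},{"offset":[-2,1,56],"rot":[0,0,0],"gripper":0.5},{"offset":[-2,1,66],"rot":[0,0,0],"gripper":0.5},{"offset":[-2,1,74],"rot":[0,0,0],"gripper":0.5},{"offset":[-2,1,76],"rot":[0,0,0],"gripper":0.5},{"offset":[-2,1,76],"rot":[0,0,0],"gripper":0.45}]' 4; for i in 1; do python3 -m pendant '[{"offset":[0,0,0],"rot":[0,0,0],"gripper":0.3},{"offset":[0,0,0],"rot":[0,0,0],"gripper":0.22},{"offset":[0,0,0],"rot":[0,0,0],"gripper":0.1},{"offset":[0,0,0],"rot":[0,0,0],"gripper":0.1},{"offset":[0,0,0],"rot":[0,0,0],"gripper":0.1}]' 4; done
```

```text
clock: 2.1
tool_pos: [0.5082, 0.1438, 0.225]
tool_rot: [[-0.217, 0.976, 0.0], [0.976, 0.217, 0.0], [-0.0, 0.0, -1.0]]
contact_force: [-0.4, -0.3, -0.1]
opening: 0.0399
grasp_force: 0.0
clock: 2.6
tool_pos: [0.508, 0.1436, 0.2251]
tool_rot: [[-0.216, 0.976, -0.0], [0.976, 0.216, -0.0], [-0.0, -0.0, -1.0]]
contact_force: [-4.8, -0.1, 3.9]
opening: 0.0141
grasp_force: 4.0
```

The grip is held at 14.1 mm. A side load of about 5 N says the jaw centre is slightly towards +x, so I'll relieve it and then tighten.

```bash
python3 -m pendant '[{"offset":[0,-0.5,0],"rot":[0,0,0],"gripper":0.1},{"offset":[0,-1,0],"rot":[0,0,0],"gripper":0.1},{"offset":[0,-1,0],"rot":[0,0,0],"gripper":0.1},{"offset":[0,-1,0],"rot":[0,0,0],"gripper":0.1}]' 4;  python3 -m pendant '[{"offset":[0,-0.5,0],"rot":[0,0,0],"gripper":0.1},{"offset":[0,-1,0],"rot":[0,0,0],"gripper":0.1},{"offset":[0,-1,0],"rot":[0,0,0],"gripper":0.1},{"offset":[0,-1,0],"rot":[0,0,0],"gripper":0.1}]' 4
```

```text
clock: 3.0
tool_pos: [0.5074, 0.1434, 0.2248]
tool_rot: [[-0.216, 0.976, 0.0], [0.976, 0.216, 0.0], [-0.0, 0.0, -1.0]]
contact_force: [-0.9, -0.2, 2.8]
opening: 0.0143
grasp_force: 4.0
clock: 3.4
tool_pos: [0.5064, 0.1432, 0.2245]
tool_rot: [[-0.216, 0.976, 0.0], [0.976, 0.216, 0.0], [0.0, 0.0, -1.0]]
contact_force: [1.9, -0.3, -2.0]
opening: 0.0143
grasp_force: 4.0
```

```bash
python3 -m pendant '[{"offset":[0,0,0],"rot":[0,0,0],"gripper":0.1},{"offset":[0,0,0],"rot":[0,0,0],"gripper":0.1},{"offset":[0,0,0],"rot":[0,0,0],"gripper":0.1}]' 45;  python3 -m pendant '[{"offset":[0,0,-1],"rot":[0,0,0],"gripper":0.1},{"offset":[0,0,-2],"rot":[0,0,0],"gripper":0.1},{"offset":[0,0,-3],"rot":[0,0,0],"gripper":0.1},{"offset":[0,0,-4],"rot":[0,0,0],"gripper":0.1},{"offset":[0,0,-5],"rot":[0,0,0],"gripper":0.1},{"offset":[0,0,-6],"rot":[0,0,0],"gripper":0.1},{"offset":[0,0,-6],"rot":[0,0,0],"gripper":0.1},{"offset":[0,0,-6],"rot":[0,0,0],"gripper":0.1}]'
python3 -c "
from h import *
s=arm.read_state();print(s['contact_force'],s['moment'],s['tool_pos'])"
```

```text
clock: 3.7
tool_pos: [0.5065, 0.1432, 0.2247]
tool_rot: [[-0.216, 0.976, 0.001], [0.976, 0.216, 0.0], [0.0, 0.001, -1.0]]
contact_force: [4.0, 1.7, -2.5]
opening: 0.0138
grasp_force: 45.0
clock: 4.5
tool_pos: [0.5066, 0.1432, 0.2303]
tool_rot: [[-0.216, 0.976, 0.001], [0.976, 0.216, 0.0], [0.0, 0.001, -1.0]]
contact_force: [6.4, 1.2, -5.2]
opening: 0.0136
grasp_force: 44.9
[ 6.4307954   1.18221702 -5.24948234] [ 0.22462957 -1.05395119  0.01701219] [0.50659848 0.14319316 0.23032565]
```

fx = +6 N: the bar is rubbing on the prong. I'll ease 1–2 mm towards +x while rising, since the pot's taper frees it from the bumper.

```bash
python3 -m pendant '[{"offset":[0,0.7,-1],"rot":[0,0,0],"gripper":0.1},{"offset":[0,1.4,-2],"rot":[0,0,0],"gripper":0.1},{"offset":[0,1.8,-4],"rot":[0,0,0],"gripper":0.1},{"offset":[0,2.1,-6],"rot":[0,0,0],"gripper":0.1},{"offset":[0,2.5,-8],"rot":[0,0,0],"gripper":0.1},{"offset":[0,2.5,-9],"rot":[0,0,0],"gripper":0.1},{"offset":[0,2.5,-9],"rot":[0,0,0],"gripper":0.1},{"offset":[0,2.5,-9],"rot":[0,0,0],"gripper":0.1}]'
python3 -c "
from h import *
s=arm.read_state();print(s['contact_force'],s['moment'],s['tool_pos'])"
```

```text
clock: 5.3
tool_pos: [0.5086, 0.1437, 0.2397]
tool_rot: [[-0.216, 0.976, -0.0], [0.976, 0.216, -0.0], [0.0, -0.0, -1.0]]
contact_force: [-1.3, 0.2, -2.5]
opening: 0.0135
grasp_force: 44.8
[-1.25857901  0.17247089 -2.53631833] [-0.1097601   0.0478297  -0.04315433] [0.50862082 0.14372562 0.23968046]
```

```bash
python3 -m pendant '[{"offset":[0,0.5,-2],"rot":[0,0,0],"gripper":0.1},{"offset":[0,1,-4],"rot":[0,0,0],"gripper":0.1},{"offset":[0,1.5,-6],"rot":[0,0,0],"gripper":0.1},{"offset":[0,1.5,-8],"rot":[0,0,0],"gripper":0.1},{"offset":[0,1.5,-10],"rot":[0,0,0],"gripper":0.1},{"offset":[0,1.5,-11],"rot":[0,0,0],"gripper":0.1},{"offset":[0,1.5,-12],"rot":[0,0,0],"gripper":0.1},{"offset":[0,1.5,-12],"rot":[0,0,0],"gripper":0.1}]'
python3 - <<'E'
from h import *
s=arm.read_state();print(s['contact_force'],s['moment'],s['tool_pos'])
d=np.array([.9755,.2198,0]);o=np.array([.508,.1432,0])+.010*d
for z in range(160,240,8):
    print(z,((proj("side",o+.077*d+[0,0,z/1000])-[204.6,89.6])*4.8).round(0),((proj("side",o+.074*d+[0,0,z/1000])-[204.6,89.6])*4.8).round(0))
E
```

```text
clock: 6.1
tool_pos: [0.5102, 0.144, 0.2518]
tool_rot: [[-0.216, 0.976, 0.0], [0.976, 0.216, -0.0], [-0.0, 0.0, -1.0]]
contact_force: [0.1, -0.7, -1.5]
opening: 0.0134
grasp_force: 44.8
[ 0.14079101 -0.68673266 -1.54075083] [-0.02884159  0.09694161  0.01569447] [0.51018384 0.14404743 0.25182281]
160 [309. 206.] [305. 208.]
168 [309. 195.] [305. 197.]
176 [309. 184.] [305. 186.]
184 [309. 172.] [305. 175.]
192 [309. 161.] [305. 164.]
200 [309. 149.] [305. 152.]
208 [308. 138.] [304. 141.]
216 [308. 126.] [304. 129.]
224 [308. 114.] [304. 117.]
232 [308. 102.] [304. 105.]
```

Side crop: the prong tip is at (307,138), so about z 208 mm (62 above the seat), which puts keeper contact at roughly 72 mm of rise. I'll rise normally to about 57, then feel.

```bash
python3 -m pendant '[{"offset":[0,0,-2],"rot":[0,0,0],"gripper":0.1},{"offset":[0,0,-4],"rot":[0,0,0],"gripper":0.1},{"offset":[0,0,-6],"rot":[0,0,0],"gripper":0.1},{"offset":[0,0,-8],"rot":[0,0,0],"gripper":0.1},{"offset":[0,0,-10],"rot":[0,0,0],"gripper":0.1},{"offset":[0,0,-12],"rot":[0,0,0],"gripper":0.1},{"offset":[0,0,-14],"rot":[0,0,0],"gripper":0.1},{"offset":[0,0,-15],"rot":[0,0,0],"gripper":0.1}]'; python3 -m pendant '[{"offset":[0,0,-2],"rot":[0,0,0],"gripper":0.1},{"offset":[0,0,-4],"rot":[0,0,0],"gripper":0.1},{"offset":[0,0,-6],"rot":[0,0,0],"gripper":0.1},{"offset":[0,0,-8],"rot":[0,0,0],"gripper":0.1},{"offset":[0,0,-10],"rot":[0,0,0],"gripper":0.1},{"offset":[0,0,-12],"rot":[0,0,0],"gripper":0.1},{"offset":[0,0,-14],"rot":[0,0,0],"gripper":0.1},{"offset":[0,0,-15],"rot":[0,0,0],"gripper":0.1}]'
python3 - <<'E'
from h import *
s=arm.read_state();print(s['contact_force'],s['moment'],s['tool_pos'])
im=grab('side','pics/s2.png')['frame']
cv2.imwrite('pics/c2.png',cv2.resize(im[60:185,205:335],None,fx=4.8,fy=4.8,interpolation=cv2.INTER_CUBIC)[:,:,::-1])
E
```

```text
clock: 6.9
tool_pos: [0.5102, 0.1441, 0.2669]
tool_rot: [[-0.216, 0.976, 0.0], [0.976, 0.216, 0.0], [-0.0, 0.0, -1.0]]
contact_force: [0.1, -0.5, -2.0]
opening: 0.0138
grasp_force: 44.8
clock: 7.7
tool_pos: [0.5102, 0.144, 0.2819]
tool_rot: [[-0.216, 0.976, 0.0], [0.976, 0.216, -0.0], [-0.0, 0.0, -1.0]]
contact_force: [-0.2, -0.7, -2.8]
opening: 0.0139
grasp_force: 44.8
[-0.24794183 -0.70698395 -2.79939461] [-0.09718401  0.09675339  0.00197155] [0.51021921 0.14403497 0.28193601]
```

View pics/c2.png

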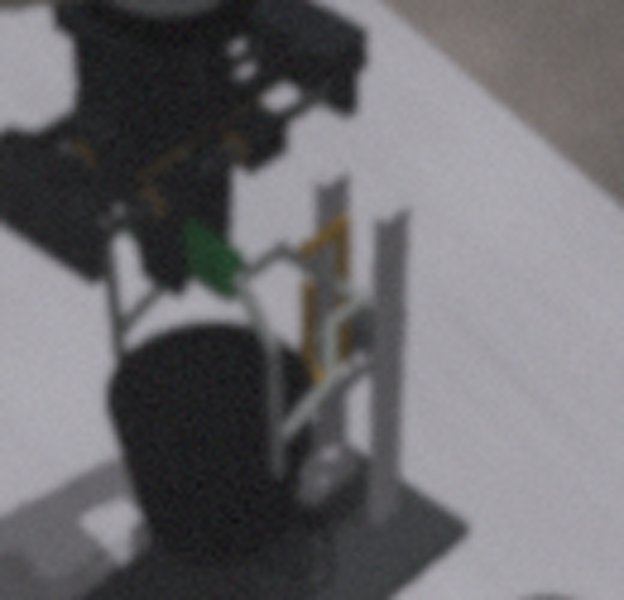

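The pail is raised and level. Its bar, from (285,245) to (360,300), is near the prong tip (305,280) and below the keeper (320,235). Now slow feeling.

```bash
for k in 1 2; do python3 -m pendant '[{"offset":[0,0,-0.6],"rot":[0,0,0],"gripper":0.1},{"offset":[0,0,-1.2],"rot":[0,0,0],"gripper":0.1},{"offset":[0,0,-1.8],"rot":[0,0,0],"gripper":0.1},{"offset":[0,0,-2.4],"rot":[0,0,0],"gripper":0.1},{"offset":[0,0,-3],"rot":[0,0,0],"gripper":0.1},{"offset":[0,0,-3],"rot":[0,0,0],"gripper":0.1}]' | grep -E "pos|force"; done
```

```text
tool_pos: [0.5102, 0.1441, 0.2848]
contact_force: [-0.1, -0.1, -2.7]
grasp_force: 44.8
tool_pos: [0.5102, 0.1441, 0.2878]
contact_force: [-0.1, 0.3, -2.7]
grasp_force: 44.8
```

```bash
python3 -m pendant '[{"offset":[0,0,-0.6],"rot":[0,0,0],"gripper":0.1},{"offset":[0,0,-1.2],"rot":[0,0,0],"gripper":0.1},{"offset":[0,0,-1.8],"rot":[0,0,0],"gripper":0.1},{"offset":[0,0,-2.4],"rot":[0,0,0],"gripper":0.1},{"offset":[0,0,-2.4],"rot":[0,0,0],"gripper":0.1}]' | grep -E "pos|force"; python3 -c "
from h import *
print(arm.read_state()['moment'])"
```

```text
tool_pos: [0.5102, 0.144, 0.2902]
contact_force: [0.8, -0.6, -2.3]
grasp_force: 44.8
[-0.00093178  0.07093811 -0.01982961]
```

```bash
python3 -m pendant '[{"offset":[0,0,-0.5],"rot":[0,0,0],"gripper":0.1},{"offset":[0,0,-1],"rot":[0,0,0],"gripper":0.1},{"offset":[0,0,-1.5],"rot":[0,0,0],"gripper":0.1},{"offset":[0,0,-2],"rot":[0,0,0],"gripper":0.1},{"offset":[0,0,-2],"rot":[0,0,0],"gripper":0.1}]' | grep -E "pos|force"; python3 -c "
from h import *
print(arm.read_state()['moment'])"
```

```text
tool_pos: [0.5102, 0.1441, 0.2922]
contact_force: [0.4, -0.5, -1.8]
grasp_force: 44.8
[-0.04037118  0.0726097  -0.02747118]
```

```bash
python3 -m pendant '[{"offset":[0,0,-0.5],"rot":[0,0,0],"gripper":0.1},{"offset":[0,0,-1],"rot":[0,0,0],"gripper":0.1},{"offset":[0,0,-1.5],"rot":[0,0,0],"gripper":0.1},{"offset":[0,0,-2],"rot":[0,0,0],"gripper":0.1},{"offset":[0,0,-2],"rot":[0,0,0],"gripper":0.1}]' | grep -E "pos|force"; python3 -c "
from h import *
print(arm.read_state()['moment'])"
```

```text
tool_pos: [0.5102, 0.1441, 0.2942]
contact_force: [-0.1, 0.2, -2.4]
grasp_force: 44.8
[-0.06367067  0.10250338 -0.01359028]
```

```bash
python3 -m pendant '[{"offset":[0,0,-0.5],"rot":[0,0,0],"gripper":0.1},{"offset":[0,0,-1],"rot":[0,0,0],"gripper":0.1},{"offset":[0,0,-1.5],"rot":[0,0,0],"gripper":0.1},{"offset":[0,0,-1.5],"rot":[0,0,0],"gripper":0.1}]' | grep -E "pos|force"; python3 -c "
from h import *
print(arm.read_state()['moment'])"
```

```text
tool_pos: [0.5102, 0.1441, 0.2957]
contact_force: [-0.3, -0.2, -2.1]
grasp_force: 44.8
[-0.06038809  0.03529775  0.0499677 ]
```

```bash
python3 -m pendant '[{"offset":[0,0,-0.5],"rot":[0,0,0],"gripper":0.1},{"offset":[0,0,-1],"rot":[0,0,0],"gripper":0.1},{"offset":[0,0,-1.5],"rot":[0,0,0],"gripper":0.1},{"offset":[0,0,-1.5],"rot":[0,0,0],"gripper":0.1}]' | grep -E "pos|force"; python3 -c "
from h import *
print(arm.read_state()['moment'])"
```

```text
tool_pos: [0.5102, 0.144, 0.2972]
contact_force: [0.2, 0.1, -2.7]
grasp_force: 44.8
[-0.07636948  0.06814507 -0.02358496]
```

```bash
python3 -m pendant '[{"offset":[0,0,-0.5],"rot":[0,0,0],"gripper":0.1},{"offset":[0,0,-1],"rot":[0,0,0],"gripper":0.1},{"offset":[0,0,-1.5],"rot":[0,0,0],"gripper":0.1},{"offset":[0,0,-1.5],"rot":[0,0,0],"gripper":0.1}]' | grep -E "pos|force"; python3 -c "
from h import *
print(arm.read_state()['moment'])"
```

```text
tool_pos: [0.5102, 0.1441, 0.2984]
contact_force: [2.2, 0.7, -5.0]
grasp_force: 44.8
[-0.02747803  0.03377994 -0.01248657]
```

```bash
python3 -m pendant '[{"offset":[0,0,-0.4],"rot":[0,0,0],"gripper":0.1},{"offset":[0,0,-0.7],"rot":[0,0,0],"gripper":0.1},{"offset":[0,0,-0.7],"rot":[0,0,0],"gripper":0.1}]' | grep -E "pos|force"; python3 -c "
from h import *
print(arm.read_state()['moment'])"
```

```text
tool_pos: [0.5102, 0.1441, 0.299]
contact_force: [3.0, 1.0, -7.1]
grasp_force: 44.9
[ 0.00863394 -0.15253008  0.02387898]
```

Touch at about z 0.298 (fz −7 N). I'll go down 5 mm, then draw out.

```bash
python3 -m pendant '[{"offset":[0,0,1.5],"rot":[0,0,0],"gripper":0.1},{"offset":[0,0,3],"rot":[0,0,0],"gripper":0.1},{"offset":[0,0,4.5],"rot":[0,0,0],"gripper":0.1},{"offset":[0,0,6],"rot":[0,0,0],"gripper":0.1},{"offset":[0,0,6],"rot":[0,0,0],"gripper":0.1}]' | grep -E "pos|force|rot"; python3 -m pendant '[{"offset":[0,-1,0],"rot":[0,0,0],"gripper":0.1},{"offset":[0,-2,0],"rot":[0,0,0],"gripper":0.1},{"offset":[0,-3,0],"rot":[0,0,0],"gripper":0.1},{"offset":[0,-4,0],"rot":[0,0,0],"gripper":0.1},{"offset":[0,-4,0],"rot":[0,0,0],"gripper":0.1}]' | grep -E "pos|force"
```

```text
tool_pos: [0.5101, 0.1441, 0.2933]
tool_rot: [[-0.216, 0.976, -0.0], [0.976, 0.216, 0.0], [0.0, -0.0, -1.0]]
contact_force: [0.6, 0.7, -2.7]
grasp_force: 44.8
tool_pos: [0.5062, 0.1432, 0.2934]
contact_force: [0.2, -0.2, -1.9]
grasp_force: 44.8
```

```bash
python3 -m pendant '[{"offset":[0,-2,0],"rot":[0,0,0],"gripper":0.1},{"offset":[0,-4,0],"rot":[0,0,0],"gripper":0.1},{"offset":[0,-6,0],"rot":[0,0,0],"gripper":0.1},{"offset":[0,-8,0],"rot":[0,0,0],"gripper":0.1},{"offset":[0,-10,0],"rot":[0,0,0],"gripper":0.1},{"offset":[0,-10,0],"rot":[0,0,0],"gripper":0.1}]' | grep -E "pos|force"
```

```text
tool_pos: [0.4963, 0.141, 0.2934]
contact_force: [-0.7, 0.8, -2.5]
grasp_force: 44.8
```

```bash
python3 -m pendant '[{"offset":[0,-3,0],"rot":[0,0,0],"gripper":0.1},{"offset":[0,-6,0],"rot":[0,0,0],"gripper":0.1},{"offset":[0,-10,0],"rot":[0,0,0],"gripper":0.1},{"offset":[0,-14,0],"rot":[0,0,0],"gripper":0.1},{"offset":[0,-19,0],"rot":[0,0,0],"gripper":0.1},{"offset":[0,-24,0],"rot":[0,0,0],"gripper":0.1},{"offset":[0,-29,0],"rot":[0,0,0],"gripper":0.1},{"offset":[0,-32,0],"rot":[0,0,0],"gripper":0.1}]' | grep -E "pos|force"
```

```text
tool_pos: [0.4648, 0.134, 0.2934]
contact_force: [0.2, 0.2, -1.4]
grasp_force: 44.8
```

```bash
python3 -m pendant '[{"offset":[0,-5,0],"rot":[0,0,0],"gripper":0.1},{"offset":[0,-12,0],"rot":[0,0,0],"gripper":0.1},{"offset":[0,-20,-3],"rot":[0,0,0],"gripper":0.1},{"offset":[0,-26,-10],"rot":[0,0,0],"gripper":0.1},{"offset":[0,-28,-22],"rot":[0,0,0],"gripper":0.1},{"offset":[0,-28,-36],"rot":[0,0,0],"gripper":0.1},{"offset":[0,-28,-50],"rot":[0,0,0],"gripper":0.1},{"offset":[0,-28,-60],"rot":[0,0,0],"gripper":0.1}]' | grep -E "pos|force"
python3 -c "
from h import *
goto((.505,-.171,.354),12.5)"
```

```text
tool_pos: [0.4381, 0.128, 0.3552]
contact_force: [-0.5, 0.6, -1.8]
grasp_force: 44.8
t 15.15 offset [-306.4    0.7    1.3] rot [ 0.0021  0.0004 -0.0002] F [-0.5  0.6 -1.8] pos [0.4381 0.128  0.3552]
```

```bash
python3 -m pendant '[{"offset":[-6,0,0],"rot":[0,0,0],"gripper":0.1},{"offset":[-18,0,0],"rot":[0,0,0],"gripper":0.1},{"offset":[-34,0,0],"rot":[0,0,0],"gripper":0.1},{"offset":[-52,0,0],"rot":[0,0,0],"gripper":0.1},{"offset":[-72,0,0],"rot":[0,0,0],"gripper":0.1},{"offset":[-94,0,0],"rot":[0,0,0],"gripper":0.1},{"offset":[-116,0,0],"rot":[0,0,0],"gripper":0.1},{"offset":[-138,0,0],"rot":[0,0,0],"gripper":0.1}]' | grep -E "pos|force"
python3 -m pendant '[{"offset":[-22,0,0],"rot":[0,0,0],"gripper":0.1},{"offset":[-44,0,0],"rot":[0,0,0],"gripper":0.1},{"offset":[-66,0,0],"rot":[0,0,0],"gripper":0.1},{"offset":[-88,0,0],"rot":[0,0,0],"gripper":0.1},{"offset":[-108,0,0],"rot":[0,0,0],"gripper":0.1},{"offset":[-126,0,0],"rot":[0,0,0],"gripper":0.1},{"offset":[-142,0,0],"rot":[0,0,0],"gripper":0.1},{"offset":[-154,0,0],"rot":[0,0,0],"gripper":0.1}]' | grep -E "pos|force"
python3 -m pendant '[{"offset":[-8,0,0],"rot":[0,0,0],"gripper":0.1},{"offset":[-13,0,0],"rot":[0,0,0],"gripper":0.1},{"offset":[-14,0,0],"rot":[0,0,0],"gripper":0.1},{"offset":[-14,0,0],"rot":[0,0,0],"gripper":0.1}]' | grep -E "pos|force|rot"
python3 -c "
from h import *
goto((.505,-.171,.205),12.5)"
```

```text
tool_pos: [0.4677, -0.0085, 0.3526]
contact_force: [-0.7, 0.1, -1.7]
grasp_force: 44.8
tool_pos: [0.5012, -0.1585, 0.353]
contact_force: [0.1, -0.0, -1.7]
grasp_force: 44.8
tool_pos: [0.5041, -0.1704, 0.3534]
tool_rot: [[-0.217, 0.976, 0.0], [0.976, 0.217, 0.0], [0.0, 0.0, -1.0]]
contact_force: [-0.8, 0.6, -2.6]
grasp_force: 44.8
t 17.15 offset [ -0.8   0.7 148.4] rot [ 0.0001 -0.0001  0.0002] F [-0.8  0.6 -2.6] pos [ 0.5041 -0.1704  0.3534]
```

```bash
python3 -m pendant '[{"offset":[-0.5,0.5,6],"rot":[0,0,0],"gripper":0.1},{"offset":[-0.5,0.5,18],"rot":[0,0,0],"gripper":0.1},{"offset":[-0.5,0.5,36],"rot":[0,0,0],"gripper":0.1},{"offset":[-0.5,0.5,56],"rot":[0,0,0],"gripper":0.1},{"offset":[-0.5,0.5,76],"rot":[0,0,0],"gripper":0.1},{"offset":[-0.5,0.5,96],"rot":[0,0,0],"gripper":0.1},{"offset":[-0.5,0.5,112],"rot":[0,0,0],"gripper":0.1},{"offset":[-0.5,0.5,122],"rot":[0,0,0],"gripper":0.1}]' | grep -E "pos|force"
python3 - <<'E'
from h import *
im=grab('side','pics/s3.png')['frame'];im2=grab('top','pics/t3.png')['frame']
a=cv2.resize(im[150:310,255:395],(525,600),interpolation=cv2.INTER_CUBIC);b=cv2.resize(im2[130:240,270:380],(600,600),interpolation=cv2.INTER_CUBIC)
cv2.imwrite('pics/c3.png',cv2.resize(np.hstack([a,b])[:,:,::-1],(790,421)))
E
```

```text
tool_pos: [0.5041, -0.1705, 0.2293]
contact_force: [-0.3, 0.1, -1.9]
grasp_force: 44.8
```

View pics/c3.png

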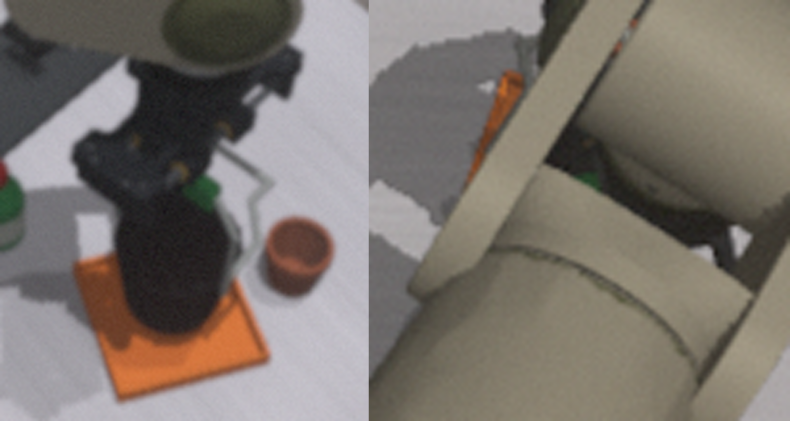

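Side crop: the pail is upright above the tray, with its bottom near (175,330) and the tray spanning (75..270, 250..400). It looks centred once its ~39 mm height is allowed for. I'll lower and feel.

```bash
python3 -m pendant '[{"offset":[0,0,6],"rot":[0,0,0],"gripper":0.1},{"offset":[0,0,13],"rot":[0,0,0],"gripper":0.1},{"offset":[0,0,20],"rot":[0,0,0],"gripper":0.1},{"offset":[0,0,25],"rot":[0,0,0],"gripper":0.1},{"offset":[0,0,28],"rot":[0,0,0],"gripper":0.1},{"offset":[0,0,30],"rot":[0,0,0],"gripper":0.1},{"offset":[0,0,31],"rot":[0,0,0],"gripper":0.1},{"offset":[0,0,31],"rot":[0,0,0],"gripper":0.1}]' | grep -E "pos|force"
python3 -m pendant '[{"offset":[0,0,0.4],"rot":[0,0,0],"gripper":0.1},{"offset":[0,0,0.8],"rot":[0,0,0],"gripper":0.1},{"offset":[0,0,1.2],"rot":[0,0,0],"gripper":0.1},{"offset":[0,0,1.6],"rot":[0,0,0],"gripper":0.1},{"offset":[0,0,2],"rot":[0,0,0],"gripper":0.1},{"offset":[0,0,2],"rot":[0,0,0],"gripper":0.1}]' | grep -E "pos|force"
```

```text
tool_pos: [0.5047, -0.1711, 0.2004]
contact_force: [0.4, 0.3, -3.1]
grasp_force: 44.8
tool_pos: [0.5047, -0.1711, 0.1983]
contact_force: [-0.4, -0.4, -1.9]
grasp_force: 44.8
```

```bash
python3 -m pendant '[{"offset":[0,0,0.4],"rot":[0,0,0],"gripper":0.1},{"offset":[0,0,0.8],"rot":[0,0,0],"gripper":0.1},{"offset":[0,0,1.2],"rot":[0,0,0],"gripper":0.1},{"offset":[0,0,1.6],"rot":[0,0,0],"gripper":0.1},{"offset":[0,0,2],"rot":[0,0,0],"gripper":0.1},{"offset":[0,0,2],"rot":[0,0,0],"gripper":0.1}]' | grep -E "pos|force"
```

```text
tool_pos: [0.5052, -0.1713, 0.1974]
contact_force: [0.8, 1.3, 5.9]
grasp_force: 44.8
```

```bash
python3 -m pendant '[{"offset":[0,0,0.4],"rot":[0,0,0],"gripper":0.1},{"offset":[0,0,0.8],"rot":[0,0,0],"gripper":0.1},{"offset":[0,0,1],"rot":[0,0,0],"gripper":0.1},{"offset":[0,0,1],"rot":[0,0,0],"gripper":0.1}]' | grep -E "pos|force"
```

```text
tool_pos: [0.5056, -0.1714, 0.1973]
contact_force: [0.6, 1.9, 12.8]
grasp_force: 44.8
```

Touched down. I'll relieve the press, then open a little (20 mm of width on each side is free) and rise.

```bash
python3 -m pendant '[{"offset":[0,0,-0.8],"rot":[0,0,0],"gripper":0.1},{"offset":[0,0,-1.5],"rot":[0,0,0],"gripper":0.1},{"offset":[0,0,-1.5],"rot":[0,0,0],"gripper":0.1}]' 10 | grep -E "pos|force"
python3 -m pendant '[{"offset":[0,0,0],"rot":[0,0,0],"gripper":0.1},{"offset":[0,0,0],"rot":[0,0,0],"gripper":0.1},{"offset":[0,0,0],"rot":[0,0,0],"gripper":0.1}]' 3 | grep -E "pos|force"
python3 -m pendant '[{"offset":[0,0,0],"rot":[0,0,0],"gripper":0.2},{"offset":[0,0,0],"rot":[0,0,0],"gripper":0.3},{"offset":[0,0,0],"rot":[0,0,0],"gripper":0.4},{"offset":[0,0,0],"rot":[0,0,0],"gripper":0.5},{"offset":[0,0,0],"rot":[0,0,0],"gripper":0.5},{"offset":[0,0,0],"rot":[0,0,0],"gripper":0.5}]' | grep -E "pos|force|opening"
```

```text
tool_pos: [0.5051, -0.1712, 0.1974]
contact_force: [2.5, 1.0, 4.9]
grasp_force: 10.0
tool_pos: [0.5047, -0.1711, 0.1969]
contact_force: [0.8, -0.3, 4.7]
grasp_force: 3.0
tool_pos: [0.5046, -0.1711, 0.1967]
contact_force: [0.2, 0.3, -0.6]
opening: 0.044
grasp_force: 0.0
```

```bash
python3 -m pendant '[{"offset":[0,0,-5],"rot":[0,0,0],"gripper":0.5},{"offset":[0,0,-15],"rot":[0,0,0],"gripper":0.5},{"offset":[0,0,-30],"rot":[0,0,0],"gripper":0.5},{"offset":[0,0,-50],"rot":[0,0,0],"gripper":0.5},{"offset":[0,0,-75],"rot":[0,0,0],"gripper":0.5},{"offset":[0,0,-100],"rot":[0,0,0],"gripper":0.5},{"offset":[0,0,-125],"rot":[0,0,0],"gripper":0.5},{"offset":[0,0,-140],"rot":[0,0,0],"gripper":0.5}]' | grep -E "pos|force"
python3 -m pendant '[{"offset":[30,0,0],"rot":[0,0,0],"gripper":0.5},{"offset":[70,0,0],"rot":[0,0,0],"gripper":0.5},{"offset":[110,0,0],"rot":[0,0,0],"gripper":0.5},{"offset":[150,-20,0],"rot":[0,0,0],"gripper":0.5},{"offset":[190,-40,0],"rot":[0,0,0],"gripper":0.5},{"offset":[230,-60,0],"rot":[0,0,0],"gripper":0.5},{"offset":[230,-60,0],"rot":[0,0,0],"gripper":0.5},{"offset":[230,-60,0],"rot":[0,0,0],"gripper":0.5}]' | grep -E "pos|force"
python3 - <<'E'
from h import *
im=grab('side','pics/s4.png')['frame'];im2=grab('top','pics/t4.png')['frame']
a=cv2.resize(im[170:310,240:400],(480,420),interpolation=cv2.INTER_CUBIC);b=cv2.resize(im2[110:250,230:390],(480,420),interpolation=cv2.INTER_CUBIC)
cv2.imwrite('pics/c4.png',cv2.resize(np.hstack([a,b])[:,:,::-1],(800,350)))
E
```

```text
tool_pos: [0.5048, -0.1711, 0.3398]
contact_force: [-0.2, -0.5, -0.0]
grasp_force: 0.0
tool_pos: [0.3963, 0.0407, 0.3378]
contact_force: [0.3, -0.6, 0.1]
grasp_force: 0.0
```

View pics/c4.png

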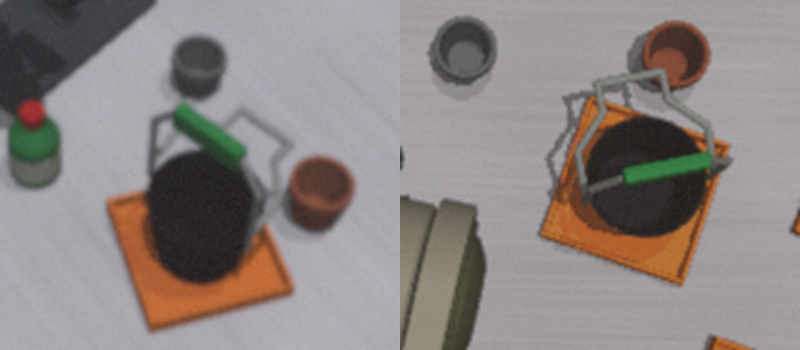

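The pail stands in the tray; the neighbours are in place. A quick numeric check.

Run:
```python
from h import *
T=lambda u,v:((u-400)/2.5+230-.3,v/2.5+110-.3);S=lambda u,v:(u/2.5+240-.3,v/2.5+170-.3)
g=tri(T(668,167),S(210,135));a=tri(T(624,175),S(178,115));b=tri(T(712,159),S(243,154));print(g,a,b)
for z,r in((.095,.055),(.005,.042)):
  for n in("top","side"): print(n,z,[proj(n,(.515+r*c,-.169+r*s,z)).round(1).tolist() for c,s in((1,0),(-1,0),(0,1),(0,-1))])
im=cv2.imread("pics/t4.png").max(2)[140:215,290:375];m=(im<60).astype(np.uint8)
c=max(cv2.findContours(m,0,1)[0],key=cv2.contourArea);print(np.array(cv2.boundingRect(c))+[290,140,0,0])
```

```text
[ 0.50766631 -0.17247353  0.20440151] [ 0.50109774 -0.13775781  0.19905415] [ 0.5139502  -0.20659103  0.21180317]
top 0.095 [[328.1, 156.8], [327.8, 205.7], [303.3, 180.7], [352.5, 181.6]]
side 0.095 [[340.2, 237.9], [302.3, 260.8], [307.2, 232.8], [336.8, 266.4]]
top 0.005 [[323.3, 169.3], [323.1, 203.7], [305.9, 186.1], [340.5, 186.8]]
side 0.005 [[331.9, 260.8], [304.7, 277.7], [308.2, 257.0], [329.2, 281.8]]
[306 178  51  26]
```

Run:
```python
from h import *
a=cv2.imread("pics/s4.png")[205:290,290:365];b=cv2.imread("pics/t4.png")[135:220,295:370]
cv2.imwrite("pics/c5.png",cv2.resize(np.hstack([a,b]),None,fx=5.3,fy=5.3,interpolation=cv2.INTER_CUBIC))
```

```text
(no output)
```

View pics/c5.png

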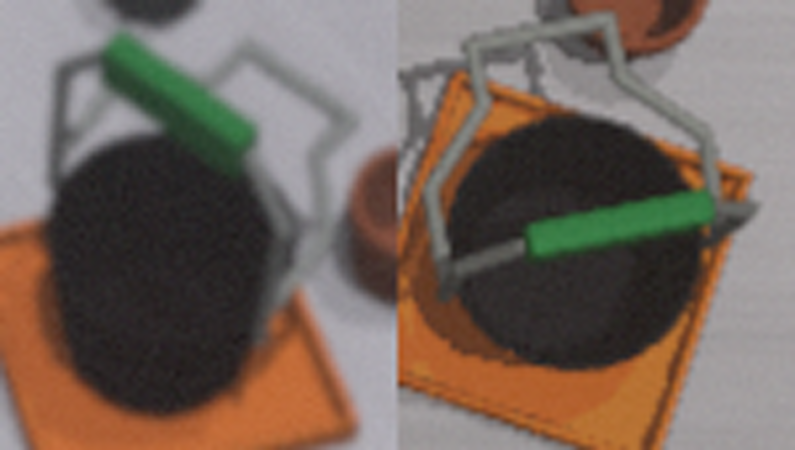

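Run:
```python
from h import *
S=lambda p:((p-[290,205]+.4)*5.3).round(0);T=lambda p:((p-[295,135]+.4)*5.3+[397.5,0]).round(0)
d=np.array([.976,.216,0]);e=np.array([-.216,.976,0]);o=np.array([.515,-.169,.005])
for nm,p in(("grip+",o-.01*d+.036*e+[0,0,.195]),("grip-",o-.01*d-.036*e+[0,0,.195]),("bar+",o+.085*d+.029*e+[0,0,.115]),("bar-",o+.085*d-.029*e+[0,0,.115])):
    print(nm,S(proj("side",p)),T(proj("top",p)))
```

```text
grip+ [107.  58.] [522. 251.]
grip- [247. 159.] [708. 214.]
bar+ [246.  50.] [470.  52.]
bar- [350. 123.] [607.  25.]
```

The grip and bar match the projection of a level, centred pail to within about 1 px (bar ends seen at (246,48) and (350,122), predicted (246,50) and (350,123)). Handing in.

```bash
python3 -c "
from bench import arm
print(arm.read_state()['clock'],arm.job_done())"
```

```text
the job is handed in; nothing more can be done
23.35 None
```

The pail is off its hook and stands level, upright and near the middle of the 144 mm orange tray, released with the arm clear; the job was handed in at 23.35 s and no verdict came back.

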